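# Clip the sprung dust cap into the pipe mouth

## Robot

A 6-joint arm with a two-finger parallel gripper is mounted at the origin on the work surface. World frame = base frame: x ahead of the robot, y to its left, z up, the work surface at z = 0. Lengths are in m, angles in degrees, forces in N, time in s.
With the tool pointing down it reaches from about 0.25 to 0.725 m from the base axis. Payload 9.7 kg.
Tool frame: the origin (TCP) lies at the very end of the fingers, on their centre line; the grasp point (between the pads) lies 19 mm behind it; y points along the fingers, x is the direction in which the jaws open and shut, and the axes are right-handed (so a half turn about y gives the same grasp; the last joint's range is limited). The gripper opens to 85 mm and grips with 20 to 120 N. Pads are 22 mm wide; open, the fingers measure 114 mm over their backs; the gripper's body (76 mm by 85 mm) begins 54 mm behind the grasp point. The pads swing forward as they close: fully open they stand 13 mm farther back than shut.
Start: joints at [68.64, 4.979, 10.078, 95.1, 0, 90], TCP at [0.2, 0.512, 0.231] pointing down, gripper open.
Joint ranges: [-179.16, 179.16], [-48.56, 103.87], [-65.8, 70.77], [-126.05, 130.52], [-82.76, 87.17], [-180, 180]. Speed limits (degrees/s): [127.2, 127.2, 147.25, 180, 180, 180].

## Interface

Orientations are given as [roll, pitch, yaw] about the fixed x, y, z axes, in that order (R = Rz(yaw) Ry(pitch) Rx(roll)).
In Python, from workcell import bot gives the robot as it stands.
- The arm moves only by the shell command python3 -m jog 'ROWS' [FORCE]. ROWS is JSON, a list of rows, each a list of 7 numbers: the closure, from 0 (fully open) to 1 (shut), then the shift along the world's x, y, z in units of 25 mm (1.0 is 25 mm), then the turn, a rotation vector about the world's x, y, z in units of 5 degrees (1.0 is 5 degrees). A call has 1 to 5 rows; each row is the pose to reach, as a shift and turn from the pose commanded when the call began; what a row does not reach only later rows make up. A row lasts 1/10 s, in which the tool goes at most 50 mm and 8.59 degrees, less where a joint would pass 70% of its speed; a pose out of reach is approached as far as the arm can. A call with a gripper value outside its range is refused whole. The fingers move at their own pace and stop on an object; FORCE is the grip in N (left out, the last holds). Time passes only in rows, so rows that repeat a pose let the fingers close. It gives the time, the measured TCP pose, the force and the opening at its end, in the units of the state.
- bot.get_obs(): the state, without advancing time (a new reading comes with each control period).
- bot.camera(name): name is "scene" or "top"; returns (picture, depth): 384x512x3 uint8, red, green, blue; 384x512 float32, m along the optical axis (not along the pixel's ray), 0 where there is no reading.
- bot.camera_model(name): a dict with "fx", "fy", "cx", "cy" (pixels), "rvec" (rotation vector, rad) and "tvec" (3), from world to camera coordinates, as OpenCV has them. Camera axes: x right, y down, z forward; pixel columns grow to the right and rows downward; lengths in m; the calibration is good to about 2 mm. A picture is of the moment at which its call begins. camera_model takes no time and is no camera call.
- bot.job_done(): hands the job in, once; it reports no verdict.
Trained networks look in the newest picture that a camera, given by its name, has taken for a name from the list of things; names that differ only in an ending like _2 or _b are one class to them, and where a whole thing is asked for, a point or a joint stands for the part that bears it (a point fixed in the world has none). Each returns a list of dicts, best first, with "conf" (0 to 1); they miss things now and then, are a little off and sometimes report something else, mostly with a low value. They report only what shows in the picture. A call takes as long as a camera call. They do not tell look-alikes from the thing itself.
- bot.regions_of(camera, label): "pixels" (384x512 bool, what is visible of it) and "point" ([row, column] in pixels, amid what is visible of it).
The state is a dict: "time": time; "q": joint angles; "qd": joint speeds; "joint_efforts": joint torques, N m; "ee_pos": TCP position; "tcp_rot": TCP orientation; "wrist_force": force on the tool from outside, world axes, zero at the start; "torque": the same for the moment, N m; "opening": finger opening in m.
Only numpy, scipy, OpenCV 4.12 (cv2) and the standard library are available. Lean on these libraries where they do the work, as an engineer would, in place of code of your own. Each camera call takes 0.05 s, during which the arm holds its last target. There are 200 camera calls.

## Task

Close the mouth of the flanged pipe piece with the grey sprung dust cap: pinch the cap's two finger tabs together, turn it so that its two ribs find the notches in the mouth, push it fully home and let the tabs spring out so that it is latched flush in the mouth. Leave the cap and do not disturb the other things on the table.

Things in the scene. Friction and masses are not known exactly. Their poses are not given: they have to be found in the camera images.
- cap: Grey plastic sprung dust cap, 0.15 to 0.27 kg, lying right way up (z up) on the table. Origin: centre of its plug's underside. Upwards from there: round plug, 68 mm diameter, 22 mm deep, bottom edge bevelled 5 mm; then a disc, 94 mm diameter, z = 22 to 27 mm; on the disc two upright finger tabs at +y and -y, to be pinched together along y; rigid ribs at +x and -x.
- tab_a (a joint): Finger tab at the cap's +y side: 24 mm wide (x), 6 mm thick, z = 27.5 to 57.5 mm, outer faces of the two tabs 58 mm apart when free. Value: its inward travel in m, 0 free to 0.008 at the stop. Spring force about 3 N at 0, 8.5 N at the stop. It carries a latch lug (24 mm wide, z = 8 to 14 mm) reaching 42 mm from the cap's axis when free, 34 mm fully pinched.
- tab_b (a joint): The same, mirrored, for the tab and lug at the cap's -y side.
- cap_rib (a point): Outer end of one of the cap's two locating ribs, on the cap's +x axis 40 mm out, at the rib's lower edge (8 mm above the cap's origin); the other is the same at -x, so a half turn makes no difference. Each rib is 8 mm wide and runs up the plug to the disc (z = 8 to 22 mm). A small dark bar on the disc marks each rib.
- spool: Flanged steel pipe piece fixed upright on the table, 90 mm high, flanges 136 mm in diameter. Origin: centre of its foot, z up. Its open mouth at the top is a steel ring 6 mm thick with a 72 mm bore, level with the flange; below the ring the pipe is 94 mm wide. The ring has two opposite notches through it, 16 mm wide, 9 mm deep, that let the cap's ribs pass.
- spool_mouth (a point): Centre of the mouth, in its top face; axes as the pipe's. The ring was welded in by eye: its notches are within 0.4 rad either way of the pipe's +x and -x, not measured: look or feel. Ribs on the ring: cap stops 14 mm too high, plug 8 mm in. Ribs in the notches: it goes down until the disc lies on the ring, cap origin 22 mm below here; free lugs then spread under the ring, 2 mm spare. Free lugs cannot pass it.
- blank: Bystander: plain grey blanking cover, 110 mm disc 8 mm thick with a 30 mm wide knob up to 26 mm; no tabs; not the cap wanted. Origin at its underside.
- coupon: Bystander: welded T-shaped steel test piece, 100 x 60 mm, 58 mm high. Origin at its underside.
- offcut: Bystander: flat steel offcut, 110 x 50 x 10 mm, lying between cap and pipe. Origin at its underside.
- grinder: Bystander: angle grinder lying at the back, about 260 mm long, 75 mm high. Origin at its underside.
- hammer: Bystander: hammer lying at the right. Origin at its underside.
- brush: Bystander: flat brush lying at the back right. Origin at its underside.
- spray: Bystander: spray can standing at the right, 64 mm wide, 170 mm high. Origin at its underside.
- pipe_piece: Bystander: short piece of tube standing at the left, 60 mm wide, 90 mm high. Origin at its underside.
Things that resemble listed ones, but are neither listed nor needed, are in the scene too. Leave any yellow look-alike of the cap alone. There is more than one size of the spool; the one meant has the size given above.

How it is judged:
By the outcome, as a careful person would: the job done as asked, in the order asked, and still so for the second after the job is handed in, with the robot touching nothing.
It also fails if it takes over 64 s, if anything falls off the work surface, if the arm or the gripper's body presses on something with over 40 N, if the wrist force passes 120 N, or if a joint passes its speed limit or range.

## Working session

There is one attempt and no reset: what is moved stays moved. The work goes in short steps, Python scripts to look and compute and a shell command to move; the robot and the scene stay as the last step left them, time stands still between calls to the robot, and variables do not carry over. Pictures are saved under pics/ and viewed, about 8 in all and at most 12, crops included, and the job is handed in when it is done.

```bash
mkdir -p pics; ls; cat > h.py <<'E'
import numpy as np,cv2
from workcell import bot
def cam(n):
    p,d=bot.camera(n);m=bot.camera_model(n);R=cv2.Rodrigues(np.array(m["rvec"],float))[0];t=np.array(m["tvec"],float).ravel()
    v,u=np.mgrid[:384,:512]
    P=np.stack([(u-m["cx"])/m["fx"]*d,(v-m["cy"])/m["fy"]*d,d],-1)
    W=(P-t)@R; W[d==0]=np.nan
    return p,d,W
def save(p,f,crop=None,s=1):
    if crop: p=p[crop[0]:crop[1],crop[2]:crop[3]]
    cv2.imwrite(f,cv2.resize(p[...,::-1],None,fx=s,fy=s,interpolation=cv2.INTER_CUBIC))
def proj(n,X):
    m=bot.camera_model(n);K=np.array([[m["fx"],0,m["cx"]],[0,m["fy"],m["cy"]],[0,0,1]],float)
    return cv2.projectPoints(np.array(X,float).reshape(-1,1,3),np.array(m["rvec"],float),np.array(m["tvec"],float),K,None)[0].reshape(-1,2)
E
python3 - <<'E'
from h import *
for n in("top","scene"):
    p,d,W=cam(n); save(p,f"pics/{n}0.png",s=1.5)
    m=bot.camera_model(n);R=cv2.Rodrigues(np.array(m["rvec"],float))[0]
    print(n,-R.T@np.ravel(m["tvec"]),m["fx"])
    for l in("cap","spool","blank","offcut","coupon"):
        for r in bot.regions_of(n,l):
            q=W[r["pixels"]];print(l,round(r["conf"],2),np.round(r["point"]),np.round(np.nanmedian(q,0),3),np.round(np.nanpercentile(q,[2],axis=0),3),np.round(np.nanpercentile(q,98,axis=0),3))
print(bot.get_obs())
E
```

```text
pics
top [ 3.11473720e-01 -7.51921372e-05  1.05342379e+00] 348.4844038603359
cap 0.65 [183. 313.] [ 0.55  -0.179  0.028] [[ 0.512 -0.221  0.024]] [ 0.593 -0.139  0.059]
cap 0.2 [224. 379.] [ 0.427 -0.377  0.024] [[ 0.354 -0.511  0.001]] [ 0.506 -0.281  0.03 ]
spool 0.84 [304. 140.] [0.212 0.308 0.104] [[0.134 0.206 0.002]] [0.302 0.378 0.128]
spool 0.6 [187. 192.] [0.532 0.181 0.083] [[0.466 0.115 0.001]] [0.59  0.239 0.094]
blank 0.87 [230. 249.] [0.407 0.004 0.009] [[ 0.361 -0.044  0.005]] [0.455 0.052 0.027]
offcut 0.86 [173. 249.] [0.588 0.002 0.011] [[ 0.534 -0.024  0.   ]] [0.641 0.027 0.015]
coupon 0.55 [229. 132.] [0.417 0.362 0.01 ] [[0.367 0.329 0.002]] [0.466 0.408 0.061]
scene [0.91877902 0.57573588 1.15463683] 410.5098247070539
cap 0.95 [164. 217.] [ 0.555 -0.178  0.029] [[ 0.51  -0.221  0.004]] [ 0.594 -0.138  0.06 ]
cap 0.92 [147. 252.] [ 0.404 -0.176  0.029] [[ 0.36  -0.218  0.023]] [ 0.443 -0.135  0.059]
spool 0.69 [238. 285.] [0.533 0.18  0.043] [[0.472 0.118 0.002]] [0.598 0.244 0.095]
spool 0.57 [210. 389.] [0.208 0.294 0.073] [[0.137 0.213 0.003]] [0.308 0.381 0.
[... 218 characters left out ...]
 0.009] [[0.368 0.329 0.   ]] [0.468 0.408 0.062]
{'time': 0.6, 'q': array([ 6.86404330e+01,  4.97918994e+00,  1.00799027e+01,  9.51018291e+01,
       -4.17589439e-04,  9.00002103e+01]), 'qd': array([ 0.03127366,  0.03084703, -0.1215454 ,  0.02077172, -0.05956645,
       -0.01415912]), 'joint_efforts': array([-1.08599572e-03, -5.19824445e+01,  4.64689744e+01,  1.29578133e-03,
       -1.35732398e-04, -2.00445719e-06]), 'ee_pos': array([0.20031902, 0.5122119 , 0.2312965 ]), 'tcp_rot': array([-9.00004176e+01,  1.11628192e-03,  6.86402226e+01]), 'wrist_force': array([-0.20012092,  0.24165812, -0.31957789]), 'torque': array([-0.04034295,  0.01579462, -0.01893422]), 'opening': 0.08522383503998494}
```

View pics/top0.png

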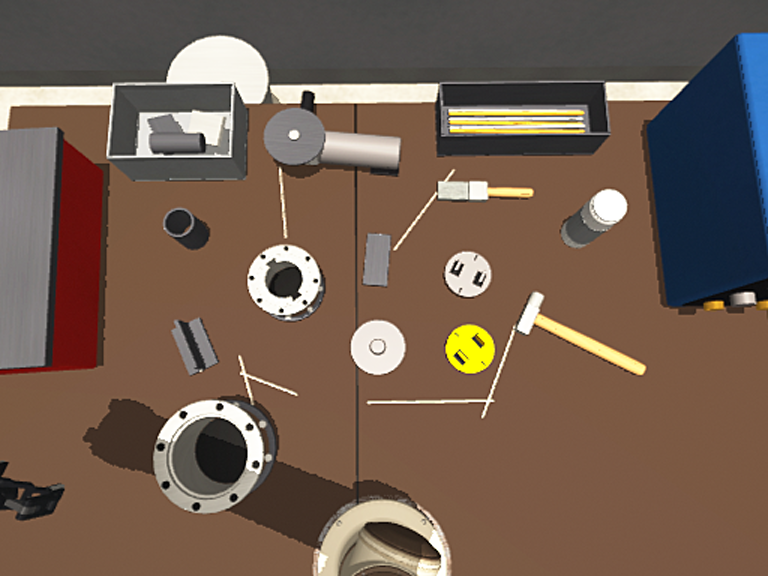

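```bash
python3 - <<'E'
from h import *
p,d,W=cam("top")
def crop(n,p,X,r=34,s=6):
    c=proj(n,X)[0].astype(int);q=p[max(0,c[1]-r):c[1]+r,max(0,c[0]-r):c[0]+r];return cv2.resize(q[...,::-1],(400,400),interpolation=cv2.INTER_CUBIC)
p2,_,W2=cam("scene")
a=np.hstack([crop("top",p,[.552,-.179,.03],24),crop("top",p,[.532,.180,.09],24)])
cv2.imwrite("pics/c1.png",a)
# spool z check
for WW in(W,W2):
    m=(np.hypot(WW[...,0]-.532,WW[...,1]-.18)<.09)&(WW[...,2]>.08)
    q=WW[m];print(len(q),np.median(q,0),cv2.minEnclosingCircle(q[:,:2].astype(np.float32)), cv2.minAreaRect(q[:,:2].astype(np.float32)))
    m=(np.hypot(WW[...,0]-.552,WW[...,1]+.179)<.07)&(WW[...,2]>.018)
    q=WW[m];print(len(q),cv2.minEnclosingCircle(q[:,:2].astype(np.float32)))
    m&=WW[...,2]>.045;q=WW[m];print("tabs",np.round(q,3)[:60:2].tolist())
E
```

```text
1254 [0.52881775 0.17844245 0.09077012] ((0.5313329100608826, 0.17839480936527252), 0.06828323751688004) ((0.5299527645111084, 0.1788472682237625), (0.13325881958007812, 0.13292868435382843), 89.27778625488281)
734 ((0.5527945160865784, -0.1802241951227188), 0.04747404530644417)
tabs [[0.573, -0.16, 0.059], [0.57, -0.157, 0.06], [0.57, -0.163, 0.058], [0.567, -0.16, 0.059], [0.564, -0.157, 0.059], [0.561, -0.154, 0.058], [0.559, -0.151, 0.056], [0.558, -0.157, 0.059], [0.554, -0.153, 0.061], [0.553, -0.152, 0.053], [0.551, -0.207, 0.059], [0.549, -0.207, 0.054], [0.546, -0.204, 0.057], [0.545, -0.209, 0.06], [0.543, -0.207, 0.057], [0.539, -0.203, 0.059], [0.536, -0.2, 0.059], [0.533, -0.197, 0.058], [0.533, -0.203, 0.058], [0.531, -0.2, 0.057]]
1139 [0.53585771 0.18309468 0.09113297] ((0.5319591760635376, 0.17863179743289948), 0.06875763833522797) ((0.5325140357017517, 0.1785213053226471), (0.1345098614692688, 0.13408717513084412), 67.0899658203125)
499 ((0.5534489154815674, -0.17969298362731934), 0.04745648056268692)
tabs [[0.546, -0.207, 0.062], [0.538, -0.208, 0.055], [0.533, -0.202, 0.057], [0.549, -0.208, 0.058], [0.543, -0.205, 0.056], [0.537, -0.202, 0.055], [0.532, -0.198, 0.055], [0.548, -0.204, 0.055], [0.542, -0.201, 0.055], [0.536, -0.199, 0.051], [0.551, -0.207, 0.049], [0.543, -0.201, 0.049], [0.536, -0.2, 0.045], [0.552, -0.205, 0.047], [0.548, -0.199, 0.049], [0.538, -0.196, 0.046], [0.558, -0.157, 0.059], [0.575, -0.16, 0.063], [0.567, -0.162, 0.056], [0.563, -0.155, 0.059], [0.558, -0.152, 0.059], [0.571, -0.162, 0.053], [0.568, -0.154, 0.059], [0.561, -0.153, 0.055], [0.576, -0.16, 0.053], [0.571, -0.155, 0.055], [0.564, -0.155, 0.05], [0.558, -0.152, 0.048], [0.568, -0.156, 0.045]]
```

View c1.

The top view shows the grey cap at (467,274), the yellow look-alike below it at (470,349), and the 136 mm spool at (285,280). The larger spool is at (212,455).

View pics/c1.png

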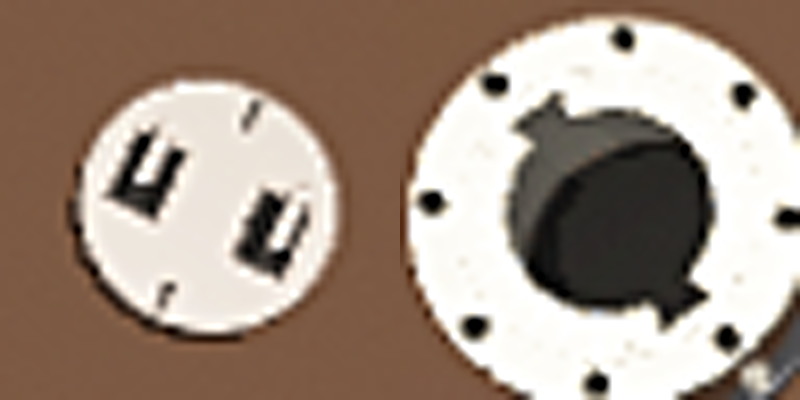

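```bash
python3 - <<'E'
from h import *
from scipy.optimize import minimize
C=np.array([.5525,-.180]);S=np.array([.5316,.1785])
Q=[]
pics={}
for n in("top","scene"):
    p,d,W=cam(n);pics[n]=p
    m=(np.hypot(W[...,0]-C[0],W[...,1]-C[1])<.05)&(W[...,2]>.05);q=W[m]
    Q.append(q[:,:2]);Q[-1]=Q[-1]
q=np.vstack(Q)
# tab axis: separate by k-means, direction between centres and rects
_,l,c=cv2.kmeans(q.astype(np.float32),2,None,(3,50,1e-5),5,0)
print("tab centres",c,"mid",c.mean(0))
for i in(0,1): print(cv2.minAreaRect(q[l[:,0]==i].astype(np.float32)))
v=c[0]-c[1];print("y axis deg",np.degrees(np.arctan2(v[1],v[0]))%180,np.hypot(*v))
# polar brightness sampling on spool mouth top face at r=38..43 z=.09
import itertools
for n in pics:
    g=cv2.cvtColor(pics[n],cv2.COLOR_RGB2GRAY)
    th=np.radians(np.arange(0,360,6))
    out=[]
    for r in(.039,.042):
        X=np.c_[S[0]+r*np.cos(th),S[1]+r*np.sin(th),np.full(len(th),.09)]
        uv=proj(n,X).astype(np.float32)
        out.append(cv2.remap(g,uv[:,0],uv[:,1],cv2.INTER_LINEAR).ravel())
    print(n);print([(i*6,int(a),int(b)) for i,(a,b) in enumerate(zip(*out))])
E
```

```text
tab centres [[ 0.56474686 -0.15643796]
 [ 0.5405824  -0.2029942 ]] mid [ 0.55266464 -0.17971608]
((0.5645967125892639, -0.15682613849639893), (0.00861536804586649, 0.023846836760640144), 67.57880401611328)
((0.5398411154747009, -0.2035260945558548), (0.010066581889986992, 0.02249678410589695), 61.44972610473633)
y axis deg 62.56898 0.05245382
top
[(0, 255, 254), (6, 255, 254), (12, 255, 255), (18, 253, 255), (24, 136, 158), (30, 78, 76), (36, 83, 68), (42, 83, 67), (48, 170, 148), (54, 253, 255), (60, 255, 254), (66, 251, 254), (72, 255, 253), (78, 253, 253), (84, 255, 254), (90, 255, 255), (96, 255, 254), (102, 255, 254), (108, 254, 254), (114, 255, 253), (120, 255, 254), (126, 255, 254), (132, 255, 254), (138, 255, 254), (144, 255, 254), (150, 255, 254), (156, 255, 254), (162, 255, 255), (168, 255, 255), (174, 255, 254), (180, 255, 254), (186, 255, 255), (192, 255, 255), (198, 253, 255), (204, 214, 176), (210, 31, 33), (216, 36, 53), (222, 33, 35), (228, 88, 87), (234, 255, 253), (240, 255, 255), (246, 255, 254), (252, 255, 254), (258, 255, 255), (264, 255, 254), (270, 255, 255), (
[... 540 characters left out ...]
45), (114, 245, 246), (120, 247, 248), (126, 247, 247), (132, 248, 248), (138, 249, 250), (144, 246, 249), (150, 247, 250), (156, 245, 249), (162, 239, 247), (168, 238, 249), (174, 232, 248), (180, 233, 249), (186, 229, 245), (192, 226, 245), (198, 212, 242), (204, 168, 193), (210, 110, 125), (216, 96, 105), (222, 101, 113), (228, 139, 159), (234, 199, 230), (240, 211, 241), (246, 211, 239), (252, 216, 241), (258, 217, 241), (264, 227, 246), (270, 221, 246), (276, 227, 245), (282, 232, 246), (288, 237, 247), (294, 239, 247), (300, 239, 246), (306, 239, 248), (312, 246, 249), (318, 243, 247), (324, 242, 247), (330, 244, 246), (336, 246, 249), (342, 245, 248), (348, 248, 249), (354, 250, 250)]
```

Crop: the cap's rib marks are at (250,115) and (165,295), giving a rib axis of about −27°. The spool's notches are at upper left (545,115) and lower right (680,300), about 36.5°. The cap therefore needs to turn about +64°.

```bash
python3 -m jog '[[0,1,-1.9,0,0,0,0],[0,2,-3.8,0,0,0,0],[0,3,-5.7,0,0,0,0],[0,4,-7.6,0,0,0,0],[0,4,-7.6,0,0,0,0]]' 40; python3 -c "
from h import *
print(bot.get_obs()['q'])"
```

```text
time: 1.3
ee_pos: [0.3015, 0.3191, 0.2319]
tcp_rot: [-90.1, -0.0, 68.5]
wrist_force: [0.2, 0.3, 0.2]
opening: 0.0854
[ 4.66491394e+01 -1.01429064e+01 -4.42232013e+00  9.56728601e+01
 -4.08048987e-02  6.81677227e+01]
```

```bash
python3 -m jog '[[0,1,-2,0,0,0,0],[0,2,-4,0,0,0,0],[0,3,-6,0,0,0,0],[0,4,-8,0,0,0,0],[0,5,-10,0,0,0,0]]' | tail -4 ; python3 -m jog '[[0,1,-2,-0.5,0,0,-0.3],[0,2,-4,-1,0,0,-0.6],[0,3,-6,-1.5,0,0,-0.9],[0,4,-8,-2,0,0,-1.2],[0,5,-10,-2.8,0,0,-1.2]]'; python3 -m jog '[[0,0,0,0,0,0,0],[0,0,0,0,0,0,0],[0,0,0,0,0,0,0]]'
```

```text
ee_pos: [0.4126, 0.0966, 0.2316]
tcp_rot: [-90.1, -0.0, 68.7]
wrist_force: [1.5, 1.4, 0.3]
opening: 0.0853
time: 2.3
ee_pos: [0.5215, -0.1209, 0.1728]
tcp_rot: [-90.1, -0.0, 62.6]
wrist_force: [0.1, 0.6, 0.5]
opening: 0.0853
time: 2.6
ee_pos: [0.5206, -0.118, 0.1733]
tcp_rot: [-90.0, -0.0, 62.7]
wrist_force: [0.4, 0.2, -0.5]
opening: 0.085
```

```bash
python3 -m jog '[[0,1.28,-1.3,0,0,0,0],[0,1.28,-2.48,0,0,0,0],[0,1.28,-2.48,-1.6,0,0,0],[0,1.28,-2.48,-3.2,0,0,0],[0,1.28,-2.48,-3.2,0,0,0]]'; python3 -m jog '[[0,0,0,0,0,0,0],[0,0,0,0,0,0,0]]';python3 - <<'E'
from h import *
p,d,W=cam("scene");c=proj("scene",[.5525,-.18,.08])[0].astype(int)
save(p,"pics/s2.png",(max(c[1]-50,0),c[1]+50,c[0]-60,c[0]+60),5)
m=(np.hypot(W[...,0]-.5525,W[...,1]+.18)<.1)&(W[...,2]>.02)&(W[...,2]<.035);q=W[m];print(cv2.minEnclosingCircle(q[:,:2].astype(np.float32)))
m=(np.hypot(W[...,0]-.5525,W[...,1]+.18)<.12)&(W[...,2]>.08)&(W[...,2]<.12);q=W[m];print(np.median(q,0),cv2.minAreaRect(q[:,:2].astype(np.float32)))
E
```

```text
time: 3.1
ee_pos: [0.5501, -0.1786, 0.0883]
tcp_rot: [-89.6, 0.1, 62.7]
wrist_force: [-1.2, -0.0, -1.1]
opening: 0.0854
time: 3.3
ee_pos: [0.554, -0.1802, 0.0959]
tcp_rot: [-90.2, -0.0, 62.7]
wrist_force: [0.0, -0.1, 0.1]
opening: 0.0853
((0.5532734394073486, -0.17935290932655334), 0.04801015928387642)
[ 0.57928594 -0.13381715  0.11716747] ((0.5775208473205566, -0.1343432515859604), (0.006121447309851646, 0.019333787262439728), 69.45703887939453)
```

View pics/s2.png

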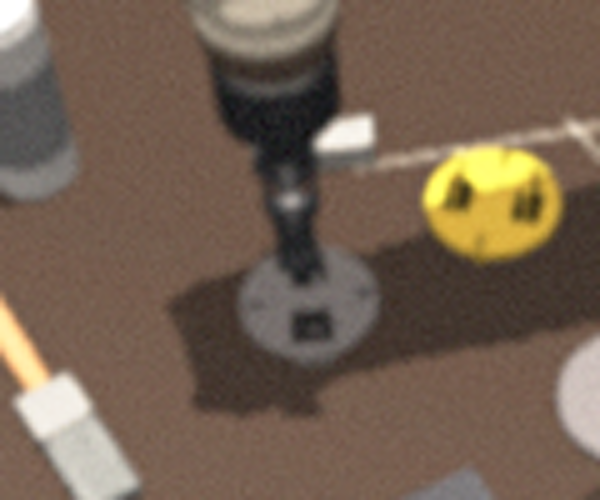

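The gripper stands over the grey cap (308,305). The near finger lines up with the tab at (312,325), and the rib marks at (258,303) and (368,293) lie across the jaws. I'll go down now.

```bash
python3 -m jog '[[0,-0.05,0.02,-0.7,0,0,0],[0,-0.05,0.02,-1.4,0,0,0],[0,-0.05,0.02,-2,0,0,0],[0,-0.05,0.02,-2.3,0,0,0],[0,-0.05,0.02,-2.6,0,0,0]]'; python3 -m jog '[[0,0,0,0,0,0,0],[0,0,0,0,0,0,0],[0,0,0,0,0,0,0]]'
```

```text
time: 3.85
ee_pos: [0.5519, -0.1802, 0.028]
tcp_rot: [-90.0, -0.0, 62.6]
wrist_force: [0.5, -0.3, 0.3]
opening: 0.0852
time: 4.15
ee_pos: [0.5519, -0.1803, 0.0285]
tcp_rot: [-90.1, -0.0, 62.6]
wrist_force: [0.9, 0.0, 0.1]
opening: 0.0853
```

```bash
python3 -m jog '[[0.3,0,0,0,0,0,0],[0.3,0,0,0,0,0,0],[0.3,0,0,0,0,0,0],[0.6,0,0,0,0,0,0],[0.6,0,0,0,0,0,0]]' 40; python3 -m jog '[[0.6,0,0,0,0,0,0],[0.6,0,0,0,0,0,0],[0.6,0,0,0,0,0,0],[0.6,0,0,0,0,0,0],[0.6,0,0,0,0,0,0]]'
```

```text
time: 4.65
ee_pos: [0.552, -0.1805, 0.0296]
tcp_rot: [-90.1, 0.0, 62.6]
wrist_force: [-2.4, -0.7, 8.6]
opening: 0.0393
time: 5.15
ee_pos: [0.552, -0.1805, 0.0296]
tcp_rot: [-90.1, 0.0, 62.6]
wrist_force: [-3.2, -0.4, 13.5]
opening: 0.0392
```

Fz is 13.5 N, so the fingertips bear on the disc. I'll reopen, raise about 3 mm and pinch again.

```bash
python3 -m jog '[[0.15,0,0,0,0,0,0],[0.15,0,0,0,0,0,0],[0.15,0,0,0.13,0,0,0],[0.15,0,0,0.13,0,0,0],[0.15,0,0,0.13,0,0,0]]' 40;  python3 -m jog '[[0.6,0,0,0,0,0,0],[0.6,0,0,0,0,0,0],[0.6,0,0,0,0,0,0],[0.6,0,0,0,0,0,0],[0.6,0,0,0,0,0,0]]'; python3 -m jog '[[0.6,0,0,0,0,0,0],[0.6,0,0,0,0,0,0],[0.6,0,0,0,0,0,0],[0.6,0,0,0,0,0,0],[0.6,0,0,0,0,0,0]]'
```

```text
time: 5.65
ee_pos: [0.5516, -0.1802, 0.031]
tcp_rot: [-90.0, -0.0, 62.6]
wrist_force: [-0.5, -0.0, 0.0]
opening: 0.0727
time: 6.15
ee_pos: [0.552, -0.1804, 0.0327]
tcp_rot: [-90.1, -0.0, 62.6]
wrist_force: [-2.5, 0.4, 11.9]
opening: 0.0388
time: 6.65
ee_pos: [0.552, -0.1804, 0.0328]
tcp_rot: [-90.1, -0.0, 62.6]
wrist_force: [-3.1, 0.5, 12.4]
opening: 0.0386
```

The tabs pinch to the stop, and the upward force comes from the pads swinging forward while gripping. I'll lift and check.

```bash
python3 -m jog '[[0.6,0,0,0.5,0,0,0],[0.6,0,0,1,0,0,0],[0.6,0,0,2,0,0,0],[0.6,0,0,3,0,0,0],[0.6,0,0,4,0,0,0]]';  python3 -m jog '[[0.6,0,0,1,0,0,0],[0.6,0,0,2,0,0,0],[0.6,0,0,2,0,0,0],[0.6,0,0,2,0,0,0],[0.6,0,0,2,0,0,0]]'; python3 - <<'E'
from h import *
o=bot.get_obs();e=o["ee_pos"];print(e)
for n in("scene","top"):
    p,d,W=cam(n);c=proj(n,e)[0].astype(int)
    if n=="scene": save(p,"pics/s3.png",(max(c[1]-50,0),c[1]+50,c[0]-60,c[0]+60),5)
    m=(np.hypot(W[...,0]-e[0],W[...,1]-e[1])<.055)&(abs(W[...,2]-(e[2]-.0058))<.006);q=W[m];print(n,len(q),np.median(q,0),cv2.minEnclosingCircle(q[:,:2].astype(np.float32)))
E
```

```text
time: 7.15
ee_pos: [0.5514, -0.1801, 0.1326]
tcp_rot: [-90.0, -0.0, 62.6]
wrist_force: [0.6, -0.7, -2.5]
opening: 0.0387
time: 7.65
ee_pos: [0.5511, -0.18, 0.1797]
tcp_rot: [-89.9, 0.0, 62.6]
wrist_force: [0.4, 0.6, -2.2]
opening: 0.0386
[ 0.55108015 -0.18000512  0.17973992]
scene 431 [ 0.56070912 -0.16997386  0.17526373] ((0.5521163940429688, -0.1782301366329193), 0.04763096198439598)
top 167 [ 0.54747382 -0.14526713  0.17480629] ((0.5454399585723877, -0.14445067942142487), 0.030084678903222084)
```

View pics/s3.png

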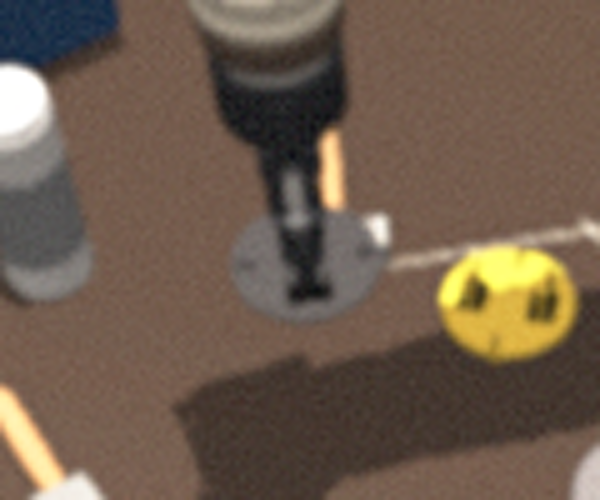

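The cap is held level, its disc plane at z 0.175, with the disc in the image at (308,265). I'll carry it over the spool while turning it.

```bash
python3 -m jog '[[0.6,-0.1,1.4,0,0,0,1.3],[0.6,-0.2,2.8,0,0,0,2.6],[0.6,-0.3,4.2,0,0,0,3.9],[0.6,-0.4,5.6,0,0,0,5.2],[0.6,-0.4,7,0,0,0,6.4]]'|tail -5;  python3 -m jog '[[0.6,-0.1,1.4,0,0,0,1.3],[0.6,-0.2,2.8,0,0,0,2.6],[0.6,-0.3,4.2,0,0,0,3.9],[0.6,-0.4,5.6,0,0,0,5.2],[0.6,-0.4,7.3,0,0,0,6.4]]'; python3 -m jog '[[0.6,0,0,0,0,0,0],[0.6,0,0,0,0,0,0],[0.6,0,0,0,0,0,0],[0.6,0,0,0,0,0,0]]'
```

```text
time: 8.25
ee_pos: [0.5407, -0.0039, 0.1802]
tcp_rot: [-89.9, -0.0, 94.9]
wrist_force: [1.6, -0.1, -1.8]
opening: 0.0388
time: 8.75
ee_pos: [0.5308, 0.1782, 0.1803]
tcp_rot: [-89.9, -0.0, 126.9]
wrist_force: [0.8, -0.5, -1.1]
opening: 0.0389
time: 9.15
ee_pos: [0.5316, 0.1763, 0.1808]
tcp_rot: [-90.0, 0.0, 126.5]
wrist_force: [-0.7, -0.1, -0.9]
opening: 0.0384
```

```bash
python3 -m jog '[[0.6,0,0.04,-0.6,0,0,0],[0.6,0,0.04,-1.2,0,0,0],[0.6,0,0.04,-1.8,0,0,0],[0.6,0,0.04,-1.8,0,0,0],[0.6,0,0.04,-1.8,0,0,0]]'; python3 - <<'E'
from h import *
o=bot.get_obs();e=o["ee_pos"];print(e)
n="scene"
p,d,W=cam(n);c=proj(n,e)[0].astype(int)
save(p,"pics/s4.png",(max(c[1]-45,0),c[1]+55,c[0]-60,c[0]+60),5)
m=(np.hypot(W[...,0]-e[0],W[...,1]-e[1])<.055)&(abs(W[...,2]-(e[2]-.005))<.006);q=W[m];print(n,len(q),np.median(q,0),cv2.minEnclosingCircle(q[:,:2].astype(np.float32)))
m=(np.hypot(W[...,0]-e[0],W[...,1]-e[1])<.085)&(abs(W[...,2]-.091)<.005);q=W[m];print(n,len(q),cv2.minEnclosingCircle(q[:,:2].astype(np.float32)))
E
```

```text
time: 9.65
ee_pos: [0.5311, 0.1782, 0.1353]
tcp_rot: [-89.9, -0.0, 126.6]
wrist_force: [0.1, 0.5, -1.5]
opening: 0.0389
[0.53112594 0.17817637 0.1353323 ]
scene 547 [0.54170804 0.18596688 0.13083475] ((0.5335184335708618, 0.17957435548305511), 0.04639559984207153)
scene 697 ((0.5324251651763916, 0.17838096618652344), 0.0687415823340416)
```

View pics/s4.png

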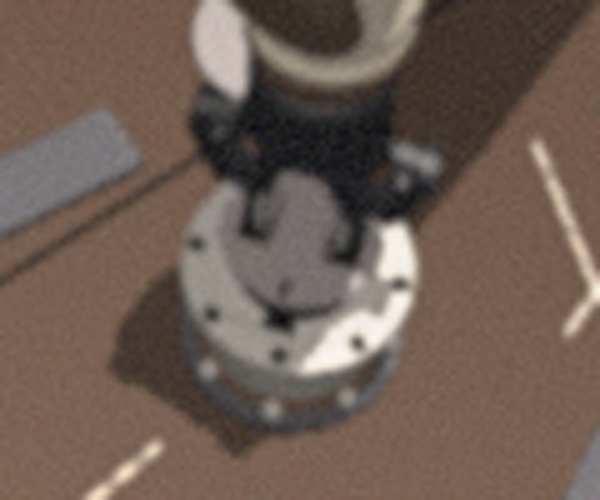

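The cap's rib mark (285,290) points at the visible notch (280,320). I'll correct by −1 mm in x and y and lower gently. Home is at TCP z ≈ 0.101; ribs resting on the ring would stop it at about 0.115.

```bash
python3 -m jog '[[0.6,-0.03,-0.03,-0.2,0,0,0],[0.6,-0.03,-0.03,-0.4,0,0,0],[0.6,-0.03,-0.03,-0.6,0,0,0],[0.6,-0.03,-0.03,-0.8,0,0,0],[0.6,-0.03,-0.03,-0.8,0,0,0]]'; python3 -m jog '[[0.6,0,0,-0.1,0,0,0],[0.6,0,0,-0.2,0,0,0],[0.6,0,0,-0.3,0,0,0],[0.6,0,0,-0.3,0,0,0]]'
```

```text
time: 10.2
ee_pos: [0.5303, 0.1775, 0.115]
tcp_rot: [-89.9, -0.0, 126.6]
wrist_force: [0.0, -0.2, -1.1]
opening: 0.0384
time: 10.6
ee_pos: [0.5306, 0.1776, 0.1081]
tcp_rot: [-90.0, -0.0, 126.6]
wrist_force: [-0.2, -0.3, -1.3]
opening: 0.0384
```

Already past the 0.115 stop with no contact force, so the ribs are in the notches. I'll push home.

```bash
python3 -m jog '[[0.6,0,0,-0.1,0,0,0],[0.6,0,0,-0.2,0,0,0],[0.6,0,0,-0.28,0,0,0],[0.6,0,0,-0.28,0,0,0]]'; python3 -m jog '[[0.6,0,0,-0.05,0,0,0],[0.6,0,0,-0.1,0,0,0],[0.6,0,0,-0.1,0,0,0],[0.6,0,0,-0.1,0,0,0]]'
```

```text
time: 11.0
ee_pos: [0.5307, 0.1776, 0.1012]
tcp_rot: [-90.0, -0.0, 126.6]
wrist_force: [-0.7, -0.5, -1.8]
opening: 0.0383
time: 11.4
ee_pos: [0.5308, 0.1776, 0.1008]
tcp_rot: [-90.1, 0.0, 126.6]
wrist_force: [-5.4, -2.0, 11.5]
opening: 0.0388
```

Seated at z = 0.1008, exactly as predicted. I'll release while keeping a slight downward bias, because the pads swing back as they open.

```bash
python3 -m jog '[[0.45,0,0,-0.06,0,0,0],[0.4,0,0,-0.1,0,0,0],[0.3,0,0,-0.12,0,0,0],[0.2,0,0,-0.12,0,0,0],[0.1,0,0,-0.1,0,0,0]]' 20; python3 -m jog '[[0,0,0,0,0,0,0],[0,0,0,0,0,0,0],[0,0,0,0,0,0,0],[0,0,0,0,0,0,0]]'
```

```text
time: 11.9
ee_pos: [0.5306, 0.1776, 0.0961]
tcp_rot: [-90.0, -0.0, 126.6]
wrist_force: [-0.1, 1.1, 0.1]
opening: 0.0766
time: 12.3
ee_pos: [0.5308, 0.1776, 0.0965]
tcp_rot: [-90.0, 0.0, 126.6]
wrist_force: [-1.6, -0.9, 0.2]
opening: 0.0856
```

Now raise the tool clear and look.

```bash
python3 -m jog '[[0,0,0,0.6,0,0,0],[0,0,0,1.5,0,0,0],[0,0,0,3,0,0,0],[0,0,0,4.5,0,0,0],[0,0,0,6,0,0,0]]'; python3 -m jog '[[0,-1.5,-1.5,0,0,0,0],[0,-3,-3,0,0,0,0],[0,-4.5,-4.5,0,0,0,0],[0,-6,-6,0,0,0,0],[0,-6,-6,0,0,0,0]]'; python3 - <<'E'
from h import *
S=[.5316,.1785]
for n in("top","scene"):
    p,d,W=cam(n);c=proj(n,[*S,.1])[0].astype(int)
    q=cv2.resize(p[c[1]-32:c[1]+32,c[0]-32:c[0]+32,::-1],(400,400),interpolation=cv2.INTER_CUBIC)
    a=q if n=="top" else np.hstack([a,q])
    r=np.hypot(W[...,0]-S[0],W[...,1]-S[1]);z=W[...,2]
    dm=(r<.044)&(z>.085)&(z<.102);print(n,"disc z",np.median(z[dm]),"flange z",np.median(z[(r>.052)&(r<.065)&(z>.085)]),"tab top",np.percentile(z[(r<.04)&(z>.11)],[50,95]))
    t=W[(r<.045)&(z>.116)][:,:2].astype(np.float32);_,l,cc=cv2.kmeans(t,2,None,(3,50,1e-5),5,0);v=cc[0]-cc[1];print("tabs",cc.mean(0),np.hypot(*v),np.degrees(np.arctan2(v[1],v[0]))%180)
    A=W[dm];M=np.c_[A[:,:2]-S,np.ones(len(A))];print("plane",np.linalg.lstsq(M,A[:,2],rcond=None)[0])
cv2.imwrite("pics/f5.png",a)
p,d,W=cam("top");save(p,"pics/f6.png",s=1.5)
E
```

```text
time: 12.8
ee_pos: [0.5305, 0.1775, 0.2492]
tcp_rot: [-90.1, 0.0, 126.6]
wrist_force: [0.5, -0.2, 0.9]
opening: 0.0859
time: 13.3
ee_pos: [0.3781, 0.0256, 0.2486]
tcp_rot: [-90.1, 0.1, 126.5]
wrist_force: [0.5, 0.8, 0.6]
opening: 0.0854
  return _methods._mean(a, axis=axis, dtype=dtype,
  ret = ret.dtype.type(ret / rcount)
Traceback (most recent call last):
IndexError: index -1 is out of bounds for axis 0 with size 0
```

The arm hides the spot from the top camera, so I'll swing it farther right.

```bash
python3 -m jog '[[0,0,-1.8,0,0,0,0],[0,0,-3.6,0,0,0,0],[0,0,-5.4,0,0,0,0],[0,0,-7.2,0,0,0,0],[0,0,-9,0,0,0,0]]'; python3 -m jog '[[0,0,0,0,0,0,0],[0,0,-1,0,0,0,0],[0,0,-1,0,0,0,0]]'; cat > f.py <<'E'
from h import *
S=[.5316,.1785]
P={n:cam(n) for n in("top","scene")}
a=[]
for n,(p,d,W) in P.items():
    c=proj(n,[*S,.1])[0].astype(int)
    a.append(cv2.resize(p[c[1]-32:c[1]+32,c[0]-32:c[0]+32,::-1],(400,400),interpolation=cv2.INTER_CUBIC))
cv2.imwrite("pics/f5.png",np.hstack(a));save(P["top"][0],"pics/f6.png",s=1.5)
for n,(p,d,W) in P.items():
    r=np.hypot(W[...,0]-S[0],W[...,1]-S[1]);z=W[...,2]
    dm=(r<.044)&(z>.085)&(z<.102);print(n,"disc z",np.median(z[dm]),"flange z",np.median(z[(r>.052)&(r<.065)&(z>.085)]))
    T=W[(r<.045)&(z>.116)];t=T[:,:2].astype(np.float32);_,l,cc=cv2.kmeans(t,2,None,(3,50,1e-5),5,0);v=cc[0]-cc[1];print("tabs",cc.mean(0),np.hypot(*v),np.degrees(np.arctan2(v[1],v[0]))%180,"top",np.median(T[:,2]))
    A=W[dm];M=np.c_[A[:,:2]-S,np.ones(len(A))];print("plane",np.linalg.lstsq(M,A[:,2],rcond=None)[0])
E
python3 f.py
```

```text
time: 13.85
ee_pos: [0.3813, -0.1992, 0.2473]
tcp_rot: [-90.0, 0.1, 126.7]
wrist_force: [1.7, 0.4, 0.5]
opening: 0.085
time: 14.15
ee_pos: [0.3814, -0.2237, 0.2466]
tcp_rot: [-90.0, 0.0, 126.6]
wrist_force: [-0.2, 0.7, -0.0]
opening: 0.0855
top disc z 0.09600855131044236 flange z 0.09085162524156143
tabs [0.5295534  0.17735504] 0.05225059 127.429825 top 0.1259690673294715
plane [-0.00440384 -0.00302429  0.09601104]
scene disc z 0.09648470476285681 flange z 0.09151383903972624
tabs [0.53309983 0.1791045 ] 0.0524904 126.551956 top 0.1253089862658209
plane [-0.00983304 -0.0066433   0.09642734]
```

View pics/f5.png

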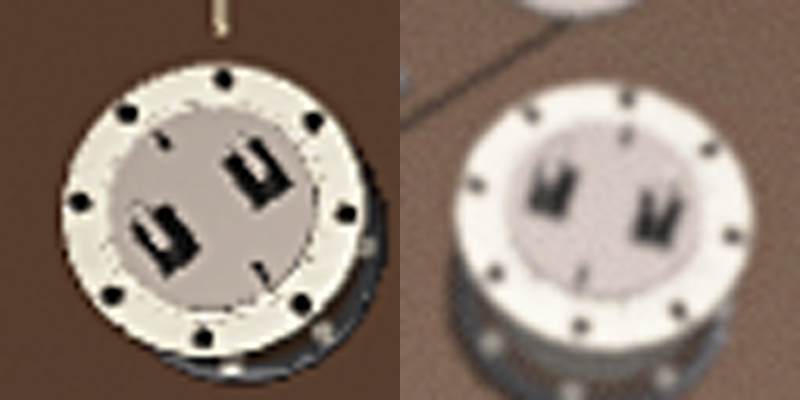

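View pics/f6.png

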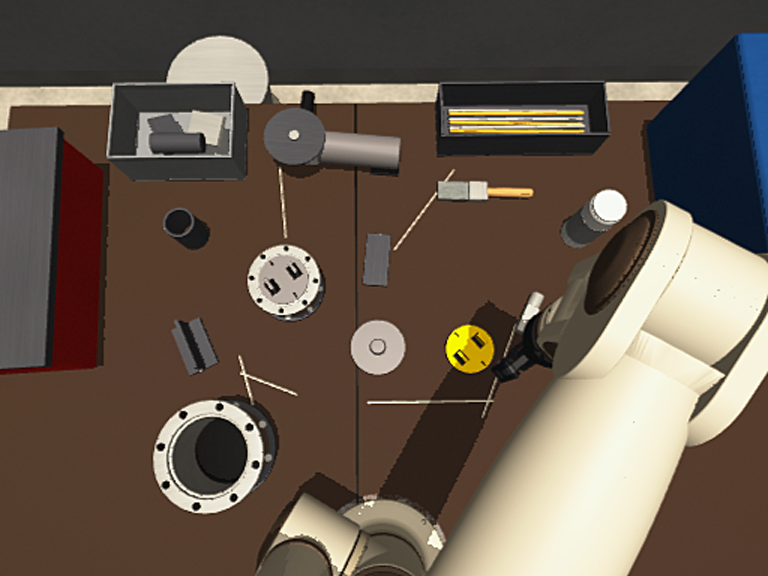

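The close-ups show the cap flush and level in the mouth. Its rib marks point at the notches, at (160,140) and (262,270) in the top view. The disc's top is 5 mm above the ring, its own thickness. The tabs are 52 mm apart between centres, which is the free position, and the other things are where they were.

```bash
python3 -c "
from workcell import bot
print(bot.job_done())"
```

```text
the job is handed in; nothing more can be done
None
```

The grey cap is latched flush in the mouth of the 136 mm spool, and I handed the job in at about 14 s of the 64 s allowed. I pinched its tabs, turned it about 64° so the ribs met the notches, and pushed it home with about 12 N. Then I let the tabs spring out and moved the arm clear.

- **Seating:** the tool stopped at z = 0.1008 m, the height worked out beforehand for fully home. In both cameras the disc's top lies 5 mm above the flange, which is the disc's own thickness, and it is level to within 1%.
- **Latch:** the tab centres are 52 mm apart, which is the free position, so the lugs should be spread under the ring. They can't be seen there, and I didn't try a pull test.
- **Bystanders:** in the last top picture everything visible is where it was. The arm hides part of the hammer there, but it passed well above it.
- **Disagreements:** closing on the tabs twice gave an upward force of about 12–13 N. I first took it for the fingertips touching the disc, so I raised the tool about 3 mm and regripped. It came back, so I now put it down to the pads swinging forward. The two cameras also differ by 2–4 mm on the cap's centre, somewhat more than the roughly 2 mm calibration would explain.

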